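# Unclip the battery box cover

## Robot

A 6-joint arm with a two-finger parallel gripper is mounted at the origin on the work surface. World frame = base frame: x ahead of the robot, y to its left, z up, the work surface at z = 0. Lengths are in m, angles in rad, forces in N, time in s.
With the tool pointing down it reaches from about 0.35 to 0.775 m from the base axis. Payload 7.3 kg.
Tool frame: the origin (TCP) lies midway between the tips of the shut fingers; the grasp point (between the pads) lies 19 mm behind it (robot.grasp_offset is the z of the grasp point in the tool frame, in m); z points along the fingers, y is the direction in which the jaws open and shut (so a half turn about z gives the same grasp; the last joint's range is limited). The gripper opens to 92 mm and grips with 3 to 60 N. Pads are 19 mm wide; open, the fingers measure 130 mm over their backs; the gripper's body (75 mm by 190 mm) begins 47 mm behind the grasp point.
Start: joints at [1.091, 0.342, 1.524, -0, 1.275, -0.146], TCP at [0.172, 0.496, 0.227] pointing down, gripper open.
Joint ranges: [-2.53, 2.53], [-0.77, 2.02], [0.04, 2.7], [-1, 4.14], [0.28, 2.66], [-3.11, 3.11]. Speed limits (rad/s): [2.57, 2.57, 3.14, 3.14, 3.14, 3.14].

## Interface

Orientations are given as [roll, pitch, yaw] about the fixed x, y, z axes, in that order (R = Rz(yaw) Ry(pitch) Rx(roll)).
In Python, from cell import observe, imaging, workorder, robot gives the robot as it stands. The module is installed in compiled form; this text tells all that it offers.
- The arm moves only by the tool send_rows, never from a script. Its argument "series" is a list of rows, each a list of 7 numbers: the shift along the tool's x, y, z in m, then the turn, a rotation vector about the tool's x, y, z in rad, then the closure, from 0 (fully open) to 1 (shut). A call has 1 to 5 rows; each row shifts and turns the commanded pose from where the row before left it, along the tool's axes as they then stand; what a row does not reach is not made up. A row lasts 1/12 s, in which the tool goes at most 41.7 mm and 7.16 degrees, less where a joint would pass 70% of its speed; a pose out of reach is approached as far as the arm can. A call is refused whole if a number of a shift passes 0.0417 or a number of a turn 0.125, either way. A call with a gripper value outside its range is refused whole. The fingers move at their own pace and stop on an object; "newtons" is the grip in N (left out, the last holds). Time passes only in rows, so rows that do not move let the fingers close. It gives the time, the measured TCP pose, the force and the opening at its end, in the units of the state.
- observe(): the state, without advancing time (a new reading comes with each control period).
- imaging.read_camera(name): name is "scene" or "top" or "wrist"; returns a dict with "color" (480x640x3 uint8, red, green, blue), "range_z" (480x640 float32, m along the optical axis (not along the pixel's ray), 0 where there is no reading), "vfov" (degrees; the focal length in pixels is half the picture's height over the tangent of half this angle, whatever the lens; pixels are square), "cx", "cy" (the principal point, pixels), "dist_coeffs" ([k1, k2, p1, p2, k3] as OpenCV has them; the pictures are not rectified), "T" (4x4, takes a point from camera to world coordinates). Camera axes: x right, y down, z forward; pixel columns grow to the right and rows downward; lengths in m; the calibration is good to about 2 mm. A picture is of the moment at which its call begins.
- workorder.hand_in(): hands the job in, once; it reports no verdict.
The state is a dict: "time": time; "qpos": joint angles; "qvel": joint speeds; "joint_efforts": joint torques, N m; "tool_pos": TCP position; "tool_rot": TCP orientation; "contact_force": force on the tool from outside, world axes, zero at the start; "torque": the same for the moment, N m; "opening": finger opening in m.
Only numpy, scipy, OpenCV 4.12 (cv2) and the standard library are available. Lean on these libraries where they do the work, as an engineer would, in place of code of your own. Each camera call takes 0.05 s, during which the arm holds its last target.

## Task

Press the battery box's springy steel tab gently inward until its cover snaps free and springs up, then ease the cover out from under the lip at its other end, lift it off by its upright grip, and lay it gently, flat and right way up, in the wooden tray. Do not force the tab or wrench the cover, and leave the other things on the table where they are.

Things in the scene. Friction and masses are not known exactly. Their poses are not given: they have to be found in the camera images.
- housing: Grey plastic battery box, 142 (x) x 100 (y) mm, walls 40 mm high, fixed; origin at the centre of its underside. The cover lies in its open top, flush. Outside its +x end stands the snap tab on a low plinth (8 mm high, out to x = 117 mm). Inside, a steel hook worked by the tab comes up through a slot in the cover and holds down the cover's +x edge against two springs.
- lip (a point): Lower edge of the fixed lip along the box's -x end (43.5 mm high, lip top 48 mm), which reaches over the last 5 mm of the cover. The cover is freed by drawing it 6 mm or more to box +x, then goes straight up; lifted straight it binds. The +x wall blocks this until the cover's +x end has sprung up.
- tab_place (a point): Nominal place of the tab's thumb ridge, a fixed point of the box (96, 0, 46 mm), x pointing out of the end face. The ridge is a round steel bar 10 mm across, 36 mm wide along y, on the tab's outer side; nominally its outermost line is at x = 99 mm. THE REAL TAB STANDS UP TO 10 mm FARTHER IN OR OUT along x, different every time: find it by touch.
- tab_foot (a point): Nominal foot of the tab (90, 0, 8 mm in the box), off by the same unknown amount. The tab is a steel leaf 46 mm high, pivoting here. Push its ridge to box -x: 1.5 N starts it, 1.2 N more per mm, plus 0 to 3 N friction. After 2 to 6 mm the cover springs up; bent in over 8.5 mm, or pressed with over 15 N, it breaks. Let go, it springs back; the cover stays up.
- cover_grip (a point): Centre of the loose cover, 22 mm above its underside. Black plastic plate 118 (x) x 80 (y) x 4 mm, 85 to 170 g, with an upright grey grip block in its middle, 50 (x) x 14 (y) mm, its top 22 mm above this point, the plate's top 18 mm below. Axes as the box's while in it; 3 mm play in y, 1 to 3 mm in x. Over 25 N between cover and box is wrenching.
- cover_front (a point): Middle of the top of the cover's +x edge, 58 mm from its centre. Clipped in, it is about 40 mm above the table; sprung up, about 53 mm, the cover then sloping about 0.11 rad. Pressed down again on the hook, it jams.
- tray: Open wooden tray, 180 (x) x 150 (y) x 25 mm outside, walls and floor 5 mm, fixed to the table, empty; origin at the centre of its underside.
- bell: Chrome desk bell, 80 mm across, 58 mm high with its push button, a bystander like all that follows; origin under its centre. Out of the way lie more: an 85 mm high mug, a brayer and a straightedge farther than 0.74 m ahead of the robot, a 21 mm high rubbing pad within 0.46 m, a woodblock 0.34 m or more to the left.
- gauge_block: Steel block 40 x 25 x 30 mm; a bystander. Origin under its centre.
Mind the look-alikes: they are no part of the job. Leave any green or red look-alike of the tray alone.

How it is judged:
On the way, in this order (a step that is already met when the one before it is completed fails the run):
1. the tab is pressed and the cover's end has sprung up, the cover still lying in the box (z of cover_front in the frame of housing above 0.046 m and x of cover_grip in the frame of housing between -0.01 and 0.01 m and y of cover_grip in the frame of housing between -0.01 and 0.01 m and contact force between the fingers and cover below 0.5 N), for 0.2 s.
2. the cover is lifted clear of the box (z of cover_grip in the frame of housing above 0.1 m and contact force between cover and housing below 0.1 N), for 0.2 s.
At the end, for the whole second after the job is handed in: The cover lies flat (within 0.08 rad) and right way up on the tray's floor, its centre within 60 mm of the tray's centre along each tray axis, released and at rest (x of cover_grip in the frame of tray between -0.06 and 0.06 m and y of cover_grip in the frame of tray between -0.06 and 0.06 m and z of cover_grip in the frame of tray between 0.022 and 0.032 m and angle between cover_grip's own z axis and vertical below 0.08 rad and linear speed of cover below 0.02 m/s and contact force between the fingers and cover below 0.1 N); the robot touches nothing.
It fails at once if the snap tab broken: pressed with more than 15 N or its ridge bent in more than 8.5 mm (contact force between tab and anything else above 15 N or value of joint tab above 0.2237 rad).
It fails at once if the cover wrenched against the box with more than 25 N (contact force between cover and housing above 25 N).
It fails at once if the cover dropped into the tray (faster than 0.5 m/s on arriving) (horizontal distance between cover_grip and tray below 0.12 m and height (world z) of cover_grip below 0.045 m and linear speed of cover above 0.5 m/s).
It fails at once if another thing on the table moved more than 25 mm (distance of any of bell, gauge_block, straightedge, mug, brayer, baren, woodblock from where it was at the start of the episode above 0.025 m).
It also fails if it takes over 58 s, if anything falls off the work surface, if the arm or the gripper's body presses on something with over 40 N, if the wrist force passes 120 N, or if a joint passes its speed limit or range.

## Working session

There is one attempt and no reset: what is moved stays moved. The work goes in short steps, Python scripts to look and compute and a tool call to move; the robot and the scene stay as the last step left them, time stands still between calls to the robot, and variables do not carry over. Pictures are saved under pics/ and viewed, and the job is handed in when it is done.

Besides the shell and the picture viewer there is one more tool, called after "Call:" as name(argument=value, ...), one argument or row to a line, values as JSON. send_rows: Moves the arm, as the interface text tells. Its arguments: {"type":"object","properties":{"series":{"type":"array","items":{"type":"array","items":{"type":"number"}}},"newtons":{"type":"number"}},"required":["series"]}

```bash
mkdir -p pics
cat > h.py <<'E'
import numpy as np, cv2
from cell import observe, imaging, workorder, robot
def cam(n,save=None):
    c=imaging.read_camera(n)
    if save: cv2.imwrite('pics/'+save,cv2.cvtColor(c['color'],cv2.COLOR_RGB2BGR))
    return c
def K(c):
    f=240/np.tan(np.radians(c['vfov'])/2)
    return np.array([[f,0,c['cx']],[0,f,c['cy']],[0,0,1]])
def world(c):
    v,u=np.mgrid[0:480,0:640]
    p=cv2.undistortPoints(np.stack([u.ravel(),v.ravel()],1).astype(np.float64)[:,None],K(c),np.array(c['dist_coeffs'],float)).reshape(480,640,2)
    z=c['range_z'].astype(float)
    P=np.dstack([p[...,0]*z,p[...,1]*z,z,np.ones_like(z)])@np.array(c['T']).T
    return P[...,:3]
def proj(c,pts):
    Ti=np.linalg.inv(c['T'])
    r,_=cv2.Rodrigues(Ti[:3,:3])
    return cv2.projectPoints(np.array(pts,float),r,Ti[:3,3],K(c),np.array(c['dist_coeffs'],float))[0].reshape(-1,2)
E
python3 - <<'E'
from h import *
print(observe(), robot.grasp_offset)
for n in ['scene','top','wrist']:
    c=cam(n,n+'0.png'); print(n,c['vfov'],c['dist_coeffs'],np.round(c['T'],3))
E
```

```text
{'time': 0.0, 'qpos': array([ 1.09098372e+00,  3.42740753e-01,  1.52504127e+00, -1.03598599e-05,
        1.27541762e+00, -1.45985885e-01]), 'qvel': array([ 0.00015451,  0.00062234, -0.00146418,  0.00042732, -0.00133131,
       -0.00025722]), 'joint_efforts': array([ 1.58747025e-03, -4.31255114e+01, -2.44218117e+01,  7.18911644e-02,
        5.61749493e-02, -1.27872236e-04]), 'tool_pos': array([0.17179851, 0.49564493, 0.22602716]), 'tool_rot': array([-3.14000132e+00, -2.23964102e-04,  2.80776878e+00]), 'contact_force': array([-0.00431292,  0.41177024,  0.40676172]), 'torque': array([ 0.00387623, -0.01272823, -0.028344  ]), 'opening': 0.09172433972167122} -0.0188
scene 54.53218600042891 [-0.00085119  0.          0.          0.          0.        ] [[-0.709  0.479 -0.518  0.89 ]
 [ 0.706  0.475 -0.526  0.435]
 [-0.006 -0.738 -0.675  0.62 ]
 [ 0.     0.     0.     1.   ]]
top 56.243225496196516 [0.03554347 0.         0.         0.         0.        ] [[ 0.027 -0.996  0.084  0.413]
 [-1.    -0.026  0.014  0.014]
 [-0.012 -0.084 -0.996  0.885]
 [ 0.     0.     0.     1.   ]]
wrist 59.927796235274435 [-0.02324979  0.          0.          0.          0.        ] [[ 0.327  0.907  0.267  0.099]
 [ 0.945 -0.313 -0.093  0.521]
 [-0.001  0.283 -0.959  0.383]
 [ 0.     0.     0.     1.   ]]
```

View pics/scene0.png

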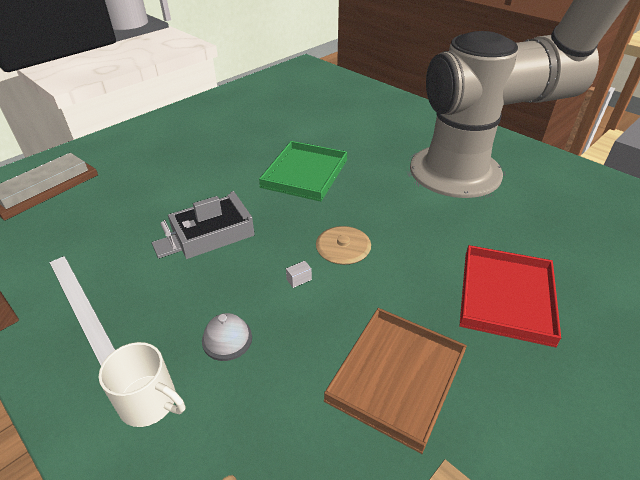

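View pics/top0.png

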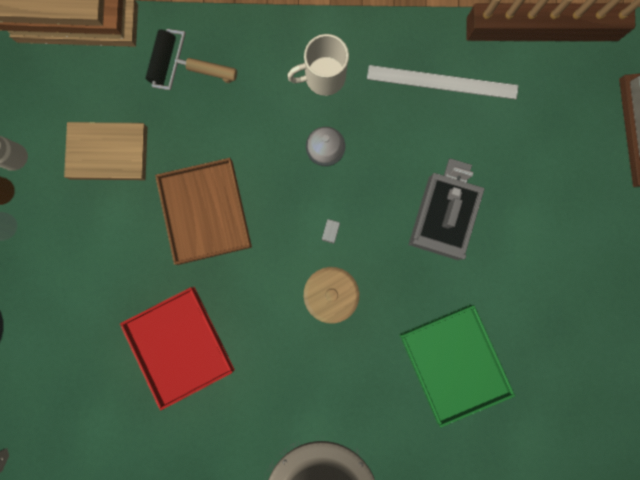

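View pics/wrist0.png

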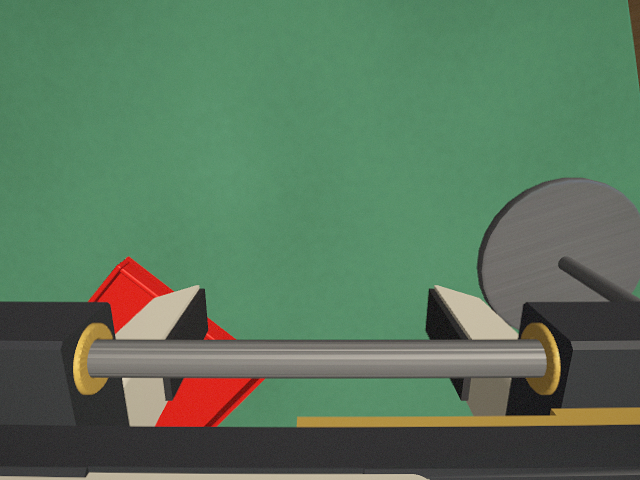

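The scene view shows the box at about (210,222) px with its tab end at (165,240). In the top view the box is at (449,215), its tab faces the far side (459,170), and the wooden tray is at (203,212). Next I'll measure them.

Run:
```python
from h import *
for n in ['top','scene']:
    c=cam(n); P=world(c); col=c['color'].astype(int)
    ok=c['range_z']>0
    # box region: z between .03 and .055 
    b=ok&(P[...,2]>.012)&(P[...,2]<.12)&(P[...,0]>.40)&(P[...,0]<.72)&(P[...,1]<-.12)&(P[...,1]>-.45)
    nl,lab,st,ce=cv2.connectedComponentsWithStats(b.astype(np.uint8))
    for i in range(1,nl):
        if st[i,4]>150: print(n,st[i],np.median(P[lab==i],0).round(3))
    # rim points z .036-.05 
    i=1+np.argmax(st[1:,4]); m=lab==i
    z=P[m][:,2]; print(np.histogram(z,np.arange(.01,.1,.005)))
    r=m&(P[...,2]>.030)&(P[...,2]<.052)
    R=cv2.minAreaRect(P[r][:,:2].astype(np.float32)*1000); print('rim rect',R)
    print(cv2.boxPoints(R).round(0).tolist())
    # tray wood
    t=ok&(P[...,2]>.018)&(P[...,2]<.035)&(P[...,0]>.4)&(P[...,0]<.72)&(P[...,1]>.1)&(P[...,1]<.42)
    nl,lab,st,ce=cv2.connectedComponentsWithStats(t.astype(np.uint8))
    for i in range(1,nl):
        if st[i,4]>200:
            R=cv2.minAreaRect(P[lab==i][:,:2].astype(np.float32)*1000); print(n,'tray?',st[i],R)
```

```text
top [ 409  166   75   94 4458] [ 0.538 -0.221  0.039]
(array([  58,   65,   79,   71,  211, 2369,  790,  447,   64,   19,   27,
         21,   20,  188,   29,    0,    0]), array([0.01 , 0.015, 0.02 , 0.025, 0.03 , 0.035, 0.04 , 0.045, 0.05 ,
       0.055, 0.06 , 0.065, 0.07 , 0.075, 0.08 , 0.085, 0.09 , 0.095]))
rim rect ((547.9610595703125, -227.431884765625), (101.83405303955078, 164.71942138671875), 74.10713958740234)
[[455.0, -254.0], [613.0, -299.0], [641.0, -201.0], [483.0, -156.0]]
top tray? [ 115  122   29   56 1137] ((654.3639526367188, 393.9310302734375), (110.14260864257812, 51.74892807006836), 0.32021692395210266)
top tray? [155 157  95 108 967] ((538.2025146484375, 246.2490997314453), (182.1127166748047, 151.63658142089844), 14.71031379699707)
scene [ 160  191   94   64 3428] [ 0.551 -0.212  0.04 ]
(array([ 122,  169,  156,  168,  176,  669, 1120,  338,  113,   57,   57,
         58,   61,   85,   79,    0,    0]), array([0.01 , 0.015, 0.02 , 0.025, 0.03 , 0.035, 0.04 , 0.045, 0.05 ,
       0.055, 0.06 , 0.065, 0.07 , 0.075, 0.08 , 0.085, 0.09 , 0.095]))
rim rect ((548.367431640625, -228.48765563964844), (104.32939147949219, 163.3153533935547), 73.63319396972656)
[[455.0, -256.0], [612.0, -302.0], [641.0, -201.0], [485.0, -155.0]]
scene tray? [ 324  308  143  140 1875] ((538.6461181640625, 244.448486328125), (182.07437133789062, 150.26614379882812), 14.77045726776123)
scene tray? [429 459  41  21 437] ((609.1666259765625, 376.8960876464844), (24.542001724243164, 49.08356475830078), 45.439266204833984)
```

Run:
```python
import cv2
a=cv2.imread('pics/top0.png')[140:270,390:510]; cv2.imwrite('pics/topcrop.png',cv2.resize(a,None,fx=4.5,fy=4.5,interpolation=cv2.INTER_CUBIC))
a=cv2.imread('pics/scene0.png')[180:270,140:270]; cv2.imwrite('pics/scenecrop.png',cv2.resize(a,None,fx=6,fy=6,interpolation=cv2.INTER_CUBIC))
```

```text
(no output)
```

View pics/topcrop.png

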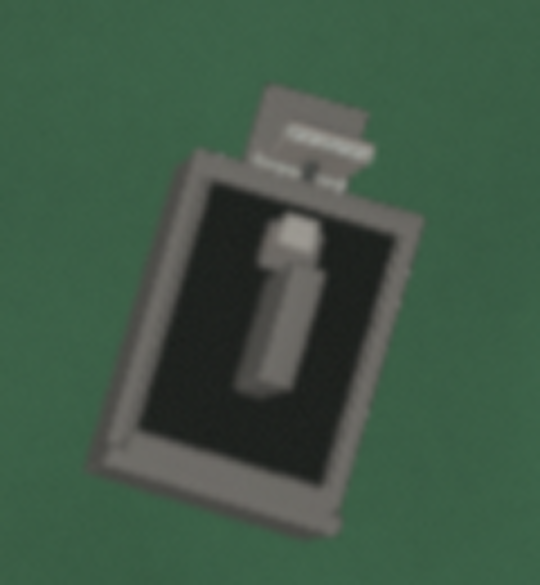

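View pics/scenecrop.png

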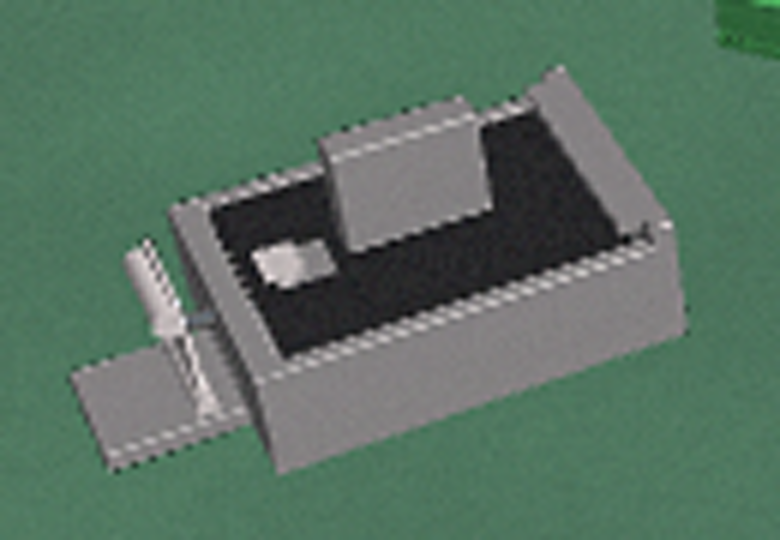

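```bash
cat > m.py <<'E'
from h import *
def boxpts(c0,yaw,P):
    d=P[...,:2]-c0; co,s=np.cos(yaw),np.sin(yaw)
    return np.dstack([d[...,0]*co+d[...,1]*s,-d[...,0]*s+d[...,1]*co,P[...,2]])
E
python3 - <<'E'
from m import *
for n in ['top','scene']:
    c=cam(n); P=world(c); ok=c['range_z']>0
    c0=np.array([.5375,-.2245]);yaw=np.radians(-16)
    for it in range(3):
        B=boxpts(c0,yaw,P)
        r=ok&(B[...,2]>.032)&(B[...,2]<.055)&(abs(B[...,0])<.08)&(abs(B[...,1])<.065)
        R=cv2.minAreaRect(P[r][:,:2].astype(np.float32)*1000)
        (cx,cy),(w,h),a=R
        if w<h: a-=90
        a=(a+90)%180-90
        c0=np.array([cx,cy])/1000; yaw=np.radians(a)
    print(n,R,c0,a)
    B=boxpts(c0,yaw,P)
    g=ok&(B[...,2]>.074)&(abs(B[...,0])<.05)&(abs(B[...,1])<.03)
    q=P[g]; print('griptop z',np.median(q[:,2]),'rect box',cv2.minAreaRect((B[g][:,:2]*1000).astype(np.float32)))
    t=ok&(B[...,0]>.08)&(B[...,0]<.13)&(abs(B[...,1])<.03)&(B[...,2]>.025)
    q=B[t]; print('tab n',len(q),'x',np.percentile(q[:,0],[0,10,50,90,100]).round(4),'y',q[:,1].min(),q[:,1].max(),'z',np.percentile(q[:,2],[0,50,100]).round(3))
    k=q[q[:,2]>.045];print('ridge',np.percentile(k[:,0],[0,50,100]).round(4))
    cr=ok&(abs(B[...,0])<.05)&(abs(B[...,1])<.03)&(B[...,1]<-.015); print('cover z',np.median(B[cr][:,2]))
E
```

```text
top ((543.659423828125, -226.26980590820312), (102.16441345214844, 155.73489379882812), 74.46511840820312) [ 0.54365942 -0.22626981] -15.534881591796875
griptop z 0.0784999437049696 rect box ((-4.5218658447265625, -0.7502708435058594), (49.586822509765625, 14.61203384399414), 0.516018807888031)
tab n 57 x [0.0801 0.0807 0.0827 0.0852 0.0867] y -0.01825811034452544 0.016536612500554944 z [0.043 0.049 0.052]
ridge [0.0801 0.0826 0.0867]
cover z 0.03897777477225356
scene ((545.7843017578125, -228.14923095703125), (108.23356628417969, 156.8702392578125), 74.21576690673828) [ 0.5457843  -0.22814923] -15.784233093261719
griptop z 0.07972682869662662 rect box ((-6.907983779907227, 0.7425808906555176), (49.67771911621094, 16.91054916381836), 0.33038628101348877)
tab n 38 x [0.0801 0.0805 0.0822 0.0839 0.0842] y -0.020667754387190884 0.018479596092778376 z [0.044 0.05  0.052]
ridge [0.0801 0.0823 0.0842]
cover z 0.0411878518060943
```

Run:
```python
from m import *
for n in ['top','scene']:
    c=cam(n); P=world(c); ok=c['range_z']>0
    c0=np.array([.5375,-.2245]);yaw=np.radians(-15.6)
    for it in range(4):
        B=boxpts(c0,yaw,P)
        r=ok&(B[...,2]>.034)&(B[...,2]<.055)&(abs(B[...,0])<.083)&(abs(B[...,1])<.065)&~((B[...,0]>.05)&(abs(B[...,1])<.03))
        R=cv2.minAreaRect(P[r][:,:2].astype(np.float32)*1000)
        (cx,cy),(w,h),a=R
        if w<h: a-=90
        a=(a+90)%180-90
        c0=np.array([cx,cy])/1000; yaw=np.radians(a)
    print(n,R,c0,a)
    B=boxpts(c0,yaw,P)
    g=ok&(B[...,2]>.074)&(abs(B[...,0])<.05)&(abs(B[...,1])<.03)
    q=P[g]; print('griptop z',np.median(q[:,2]),'rect box',cv2.minAreaRect((B[g][:,:2]*1000).astype(np.float32)),'world',cv2.minAreaRect((q[:,:2]*1000).astype(np.float32)))
    t=ok&(B[...,0]>.08)&(B[...,0]<.13)&(abs(B[...,1])<.03)&(B[...,2]>.025)
    k=B[t]; k=k[k[:,2]>.045];print('ridge',np.percentile(k[:,0],[0,50,100]).round(4),k[:,1].min(),k[:,1].max(),k[:,2].max())
    # bystanders near
    for nm,(x,y) in {'bell':(.68,0.01),'block':(.51,0)}.items():
        s=ok&(P[...,2]>.012)&(abs(P[...,0]-x)<.08)&(abs(P[...,1]-y)<.08)
        print(nm,np.round(cv2.minAreaRect(P[s][:,:2].astype(np.float32)*1000)[0],0))
```

```text
top ((537.8656616210938, -224.76736450195312), (101.86354064941406, 144.2630157470703), 73.89400482177734) [ 0.53786566 -0.22476736] -16.105995178222656
griptop z 0.07863558459536613 rect box ((1.5120124816894531, -0.6552600860595703), (14.793764114379883, 49.21586990356445), 89.69027709960938) world ((539.1365966796875, -225.81637573242188), (14.793761253356934, 49.21587371826172), 73.58426666259766)
ridge [0.0812 0.0861 0.0926] -0.018868386058403647 0.017684203423895293 0.05458956887738908
bell [677.  11.]
block [504.  -4.]
scene ((538.2918701171875, -226.28140258789062), (105.65158081054688, 141.8726043701172), 73.91973114013672) [ 0.53829187 -0.2262814 ] -16.08026885986328
griptop z 0.07974609983505043 rect box ((0.8471317291259766, 1.38214111328125), (17.948383331298828, 49.95242691040039), 88.93277740478516) world ((539.48876953125, -225.18800354003906), (17.94837760925293, 49.952396392822266), 72.85252380371094)
ridge [0.0819 0.0866 0.0919] -0.018476242540833684 0.019835082842439556 0.0561049322370164
bell [680.  13.]
block [505.  -5.]
```

The box is at (0.538, -0.225) with yaw -16.1°. Its fitted size is about 102–106 × 143 mm, which matches. The grip top is at 79 mm and the ridge appears around x≈0.087 in the box, so the tab stands well in. I'll turn the tool to yaw 2.861, shut the fingers and go to a point outside the tab.

Call:
send_rows(
  series=[
    [0,0,0,0,0,-0.053,1],
    [-0.027,-0.0237,0,0,0,0,1],
    [-0.027,-0.0237,0,0,0,0,1],
    [-0.027,-0.0237,0,0,0,0,1],
    [-0.027,-0.0237,0,0,0,0,1],
  ],
  newtons=20,
)

```text
time: 0.87
tool_pos: [0.2499, 0.3738, 0.2267]
tool_rot: [3.141, 0.0, 2.862]
contact_force: [1.6, 0.8, -0.1]
opening: 0.0633
```

Call:
send_rows(
  series=[
    [-0.027,-0.0237,0,0,0,0,1],
    [-0.027,-0.0237,0,0,0,0,1],
    [-0.027,-0.0237,0,0,0,0,1],
    [-0.027,-0.0237,0,0,0,0,1],
    [-0.027,-0.0237,0,0,0,0,1],
  ],
)

```text
time: 1.28
tool_pos: [0.347, 0.2222, 0.227]
tool_rot: [3.141, 0.001, 2.861]
contact_force: [1.6, 0.4, 0.6]
opening: 0.0299
```

Call:
send_rows(
  series=[
    [-0.027,-0.0237,0,0,0,0,1],
    [-0.027,-0.0237,0,0,0,0,1],
    [-0.027,-0.0237,0,0,0,0,1],
    [-0.027,-0.0237,0,0,0,0,1],
    [-0.027,-0.0237,0,0,0,0,1],
  ],
)

```text
time: 1.7
tool_pos: [0.4439, 0.0707, 0.2269]
tool_rot: [3.141, 0.001, 2.861]
contact_force: [0.6, 0.6, -0.5]
opening: 0.0008
```

Call:
send_rows(
  series=[
    [-0.027,-0.0237,0,0,0,0,1],
    [-0.027,-0.0237,0,0,0,0,1],
    [-0.027,-0.0237,0,0,0,0,1],
    [-0.027,-0.0237,0,0,0,0,1],
    [-0.027,-0.0237,0,0,0,0,1],
  ],
)

```text
time: 2.12
tool_pos: [0.5408, -0.0805, 0.2267]
tool_rot: [3.141, 0.0, 2.86]
contact_force: [0.7, 0.1, 0.6]
opening: 0.0
```

Call:
send_rows(
  series=[
    [-0.027,-0.0237,0,0,0,0,1],
    [-0.027,-0.0237,0,0,0,0,1],
    [-0.027,-0.0237,0,0,0,0,1],
    [-0.027,-0.0237,0,0,0,0,1],
    [0,0,0,0,0,0,1],
  ],
)

```text
time: 2.53
tool_pos: [0.6194, -0.2055, 0.2249]
tool_rot: [-3.14, 0.001, 2.857]
contact_force: [-1.6, 1.3, 0.0]
opening: 0.0006
```

Call:
send_rows(
  series=[
    [-0.026,-0.0207,0,0,0,0,1],
    [-0.026,-0.0207,0,0,0,0,1],
    [0,0,0,0,0,0,1],
    [0,0,0,0,0,0,1],
  ],
)

```text
time: 2.87
tool_pos: [0.6561, -0.2549, 0.225]
tool_rot: [3.141, -0.002, 2.859]
contact_force: [-0.2, 0.7, 0.3]
opening: 0.0003
```

Run:
```python
from m import *
o=observe();c0=np.array([.5378,-.225]);y=-.281
p=o['tool_pos'];print(boxpts(c0,y,p[None,None])[0,0],o['tool_rot'],o['contact_force'],o['qpos'])
cam('wrist','w1.png');cam('scene','s1.png')
```

```text
[0.12191913 0.00405744 0.22499351] [ 3.14102613e+00 -1.92227809e-03  2.85921041e+00] [-0.18099622  0.73779769  0.29814293] [-4.79437666e-01  6.94821709e-01  9.34629597e-01  1.79496159e-04
  1.51413734e+00 -1.76786155e+00]
```

View pics/w1.png

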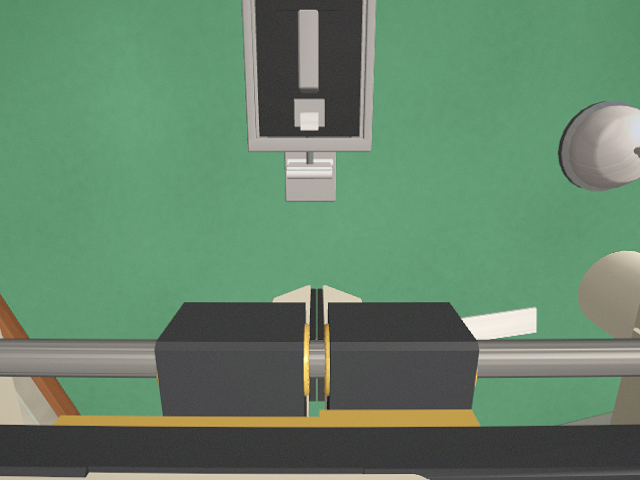

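View pics/s1.png

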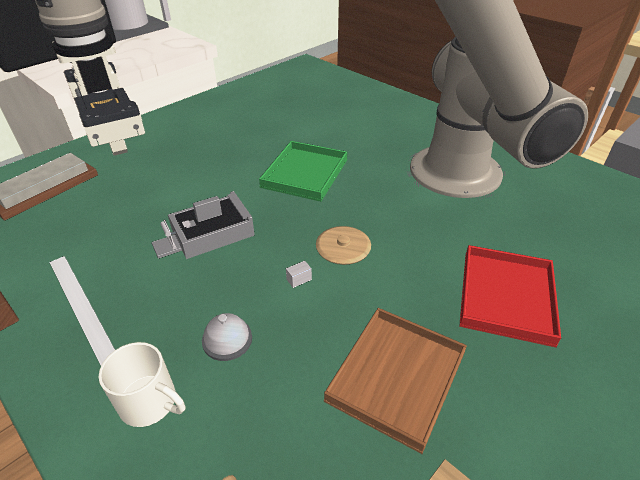

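The wrist view shows the box square to the image. The ridge is at (309,172), the plinth end at (311,200) and the grip at (308,50). I'll measure with the wrist depth as a cross-check.

Run:
```python
from m import *
c=cam('wrist');P=world(c);ok=c['range_z']>0
c0=np.array([.5378,-.225]);y=-.281
B=boxpts(c0,y,P)
def pr(nm,m): q=B[m]; print(nm,len(q),np.percentile(q,[0,5,50,95,100],axis=0).round(4).tolist())
v,u=np.mgrid[0:480,0:640]; rg=lambda a,b,e,f:ok&(v>=a)&(v<b)&(u>=e)&(u<f)
pr('ridge',rg(155,185,280,340)&(B[...,2]>.044)&(B[...,0]>.076))
pr('plinth',rg(155,215,270,350)&(B[...,2]>.004)&(B[...,2]<.012))
pr('endwall',rg(120,160,230,390)&(B[...,2]>.034)&(B[...,2]<.05))
pr('grip',rg(0,100,280,340)&(B[...,2]>.07))
```

```text
ridge 547 [[0.0807, -0.0199, 0.044], [0.081, -0.0181, 0.0474], [0.0852, -0.0021, 0.0496], [0.0901, 0.0139, 0.0528], [0.0903, 0.0156, 0.0541]]
plinth 1545 [[0.0752, -0.0248, 0.0041], [0.0762, -0.0232, 0.0052], [0.103, -0.0012, 0.0066], [0.1159, 0.0195, 0.0106], [0.1172, 0.0212, 0.012]]
endwall 3758 [[0.0451, -0.0521, 0.0341], [0.046, -0.0469, 0.0365], [0.0569, -0.0021, 0.0389], [0.0686, 0.0432, 0.0411], [0.0696, 0.0482, 0.0442]]
grip 1660 [[-0.0242, -0.0089, 0.0707], [-0.0217, -0.0081, 0.0773], [0.0002, -0.0018, 0.079], [0.0231, 0.0043, 0.0803], [0.0254, 0.005, 0.0819]]
```

Ridge outer line is at about 0.0905 (tab ~8.5 mm farther in), and its middle is at y≈-0.002. I'll correct y and descend to z≈0.038, still 20 mm outside it.

Call:
send_rows(
  series=[
    [0,-0.006,0.037,0,0,0,1],
    [0,0,0.04,0,0,0,1],
    [0,0,0.04,0,0,0,1],
    [0,0,0.04,0,0,0,1],
    [0,0,0,0,0,0,1],
  ],
)

```text
time: 3.43
tool_pos: [0.6495, -0.2561, 0.0614]
tool_rot: [3.138, -0.015, 2.862]
contact_force: [-2.2, -0.2, -2.0]
opening: 0.0002
```

Call:
send_rows(
  series=[
    [0,0,0.015,0,0,0,1],
    [0,0,0.013,0,0,0,1],
    [0,0,0,0,0,0,1],
    [0,0,0,0,0,0,1],
    [0,0,0,0,0,0,1],
  ],
)

```text
time: 3.85
tool_pos: [0.6553, -0.2599, 0.0437]
tool_rot: [-3.141, 0.003, 2.861]
contact_force: [0.0, 0.2, -0.2]
opening: 0.0005
```

```bash
cat > st.py <<'E'
from m import *
o=observe();c0=np.array([.5378,-.225]);y=-.281
p=o['tool_pos'];f=o['contact_force'];co,s=np.cos(y),np.sin(y)
print('t',round(o['time'],2),'box',boxpts(c0,y,p[None,None])[0,0].round(4),o['tool_rot'].round(3),'Fbox',round(f[0]*co+f[1]*s,2),round(-f[0]*s+f[1]*co,2),round(f[2],2))
E
python3 st.py; python3 -c "
from h import *
cam('scene','s2.png')
a=cv2.imread('pics/s2.png')[60:300,60:300];cv2.imwrite('pics/s2c.png',cv2.resize(a,None,fx=2.5,fy=2.5))"
```

```text
t 3.85 box [ 0.1225 -0.001   0.0437] [-3.141e+00  3.000e-03  2.861e+00] Fbox -0.02 0.17 -0.22
```

View pics/s2c.png

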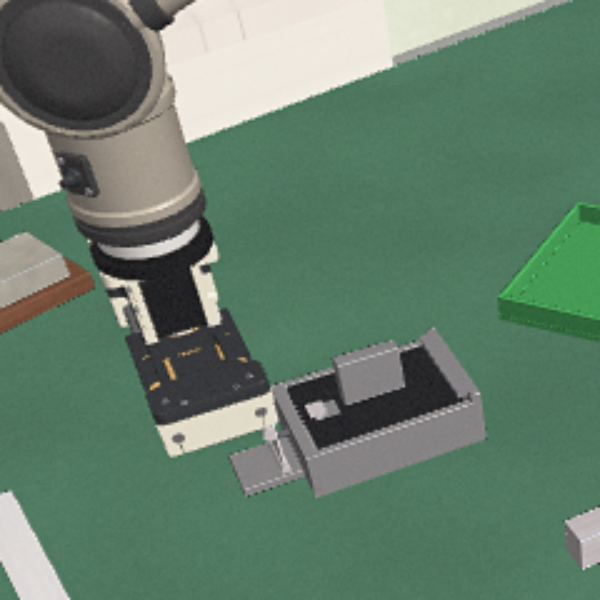

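Call:
send_rows(
  series=[
    [0.003,0,0.005,0,0,0,1],
    [0.003,0,0,0,0,0,1],
    [0.003,0,0,0,0,0,1],
    [0,0,0,0,0,0,1],
  ],
)

```text
time: 4.23
tool_pos: [0.6451, -0.257, 0.0367]
tool_rot: [3.141, -0.001, 2.861]
contact_force: [-0.4, 0.3, -0.2]
opening: 0.0003
```

```bash
python3 st.py
```

```text
t 4.23 box [ 0.1119 -0.001   0.0367] [ 3.141e+00 -1.000e-03  2.861e+00] Fbox -0.5 0.12 -0.2
```

Call:
send_rows(
  series=[
    [0.0015,0,0,0,0,0,1],
    [0.0015,0,0,0,0,0,1],
    [0.0015,0,0,0,0,0,1],
    [0,0,0,0,0,0,1],
  ],
)

```text
time: 4.57
tool_pos: [0.6412, -0.2559, 0.0367]
tool_rot: [3.142, -0.0, 2.861]
contact_force: [0.3, -0.6, -0.6]
opening: 0.0006
```

Call:
send_rows(
  series=[
    [0.001,0,0,0,0,0,1],
    [0.001,0,0,0,0,0,1],
    [0,0,0,0,0,0,1],
  ],
)

```text
time: 4.82
tool_pos: [0.6394, -0.2554, 0.0367]
tool_rot: [3.141, -0.0, 2.861]
contact_force: [0.2, -0.2, -0.7]
opening: 0.0004
```

Call:
send_rows(
  series=[
    [0.001,0,0,0,0,0,1],
    [0.001,0,0,0,0,0,1],
    [0,0,0,0,0,0,1],
  ],
)

```text
time: 5.07
tool_pos: [0.6374, -0.2548, 0.0367]
tool_rot: [3.141, -0.0, 2.861]
contact_force: [0.8, -0.5, 0.2]
opening: 0.0007
```

```bash
python3 st.py
```

```text
t 5.07 box [ 0.104  -0.001   0.0367] [ 3.141 -0.     2.861] Fbox 0.87 -0.28 0.16
```

Call:
send_rows(
  series=[
    [0.001,0,0,0,0,0,1],
    [0,0,0,0,0,0,1],
    [0,0,0,0,0,0,1],
  ],
)

```text
time: 5.32
tool_pos: [0.6366, -0.2546, 0.0367]
tool_rot: [3.141, -0.0, 2.861]
contact_force: [0.1, 0.0, -0.1]
opening: 0.0004
```

Call:
send_rows(
  series=[
    [0.001,0,0,0,0,0,1],
    [0,0,0,0,0,0,1],
    [0,0,0,0,0,0,1],
  ],
)

```text
time: 5.57
tool_pos: [0.6363, -0.2545, 0.0368]
tool_rot: [-3.142, 0.001, 2.861]
contact_force: [3.0, -0.3, -1.5]
opening: 0.0008
```

```bash
python3 st.py
```

```text
t 5.57 box [ 0.1028 -0.001   0.0368] [-3.142e+00  1.000e-03  2.861e+00] Fbox 3.03 0.51 -1.49
```

Contact comes at TCP x≈0.103 (Fx 3 N), and from here I press 1 mm at a time.

Call:
send_rows(
  series=[
    [0.001,0,0,0,0,0,1],
    [0,0,0,0,0,0,1],
    [0,0,0,0,0,0,1],
  ],
)

```text
time: 5.82
tool_pos: [0.6353, -0.2542, 0.037]
tool_rot: [-3.142, 0.002, 2.861]
contact_force: [4.7, -1.1, 0.9]
opening: 0.0005
```

```bash
python3 st.py
```

```text
t 5.82 box [ 0.1018 -0.0011  0.037 ] [-3.142e+00  2.000e-03  2.861e+00] Fbox 4.8 0.27 0.89
```

Call:
send_rows(
  series=[
    [0.001,0,0,0,0,0,1],
    [0,0,0,0,0,0,1],
    [0,0,0,0,0,0,1],
  ],
)

```text
time: 6.07
tool_pos: [0.6345, -0.254, 0.0372]
tool_rot: [-3.141, 0.002, 2.861]
contact_force: [5.8, -1.3, 0.1]
opening: 0.0005
```

```bash
python3 st.py
```

```text
t 6.07 box [ 0.1009 -0.0011  0.0372] [-3.141e+00  2.000e-03  2.861e+00] Fbox 5.97 0.39 0.13
```

```bash
cat > cv.py <<'E'
from m import *
c0=np.array([.5378,-.225]);y=-.281
for n in ['scene','wrist']:
    c=cam(n);P=world(c);B=boxpts(c0,y,P);ok=c['range_z']>0
    for x0 in (.03,.047):
      for yy in (-.028,.028):
        m=ok&(abs(B[...,0]-x0)<.006)&(abs(B[...,1]-yy)<.006)
        print(n,x0,yy,m.sum(),np.median(B[m][:,2]).round(4) if m.sum() else None)
E
python3 cv.py
```

```text
scene 0.03 -0.028 160 0.388
scene 0.03 0.028 25 0.0407
scene 0.047 -0.028 138 0.3798
scene 0.047 0.028 26 0.0414
wrist 0.03 -0.028 1134 0.0395
wrist 0.03 0.028 1130 0.0395
wrist 0.047 -0.028 1035 0.0397
wrist 0.047 0.028 1048 0.0397
```

Call:
send_rows(
  series=[
    [0.001,0,0,0,0,0,1],
    [0,0,0,0,0,0,1],
    [0,0,0,0,0,0,1],
  ],
)

```text
time: 6.42
tool_pos: [0.6336, -0.2537, 0.0373]
tool_rot: [-3.141, 0.002, 2.861]
contact_force: [5.2, -1.0, 0.8]
opening: 0.0002
```

```bash
python3 st.py; python3 cv.py
```

```text
t 6.42 box [ 0.1    -0.0011  0.0373] [-3.141e+00  2.000e-03  2.861e+00] Fbox 5.25 0.44 0.8
scene 0.03 -0.028 153 0.3886
scene 0.03 0.028 30 0.0505
scene 0.047 -0.028 130 0.3792
scene 0.047 0.028 35 0.0521
wrist 0.03 -0.028 1293 0.0493
wrist 0.03 0.028 1276 0.0493
wrist 0.047 -0.028 1218 0.0513
wrist 0.047 0.028 1213 0.0513
```

The cover has sprung up: its front plate height went from 39.7 to 51.3 mm, after about 3 mm of press at ≤6 N. Now I back off and rise.

Call:
send_rows(
  series=[
    [-0.003,0,0,0,0,0,1],
    [-0.006,0,0,0,0,0,1],
    [-0.009,0,0,0,0,0,1],
    [0,0,0,0,0,0,1],
    [0,0,0,0,0,0,1],
  ],
)

```text
time: 6.93
tool_pos: [0.6496, -0.2583, 0.036]
tool_rot: [3.141, -0.002, 2.861]
contact_force: [0.4, 0.0, 0.4]
opening: 0.0007
```

Call:
send_rows(
  series=[
    [0,0,-0.03,0,0,0,1],
    [0,0,-0.04,0,0,0,0.6],
    [0,0,-0.04,0,0,0,0.6],
    [0,0,-0.04,0,0,0,0.6],
    [0,0,0,0,0,0,0.6],
  ],
)

```text
time: 7.35
tool_pos: [0.6527, -0.26, 0.1968]
tool_rot: [-3.138, 0.014, 2.861]
contact_force: [0.4, 0.2, 1.6]
opening: 0.0225
```

```bash
python3 st.py
python3 - <<'E'
from m import *
c=cam('wrist','w3.png');P=world(c);ok=c['range_z']>0
c0=np.array([.5378,-.225]);y=-.281
B=boxpts(c0,y,P)
g=ok&(B[...,2]>.066)&(B[...,2]<.1)&(abs(B[...,0])<.045)&(abs(B[...,1])<.02)
q=B[g];print(len(q),np.percentile(q,[0,5,50,95,100],axis=0).round(4).tolist())
A=np.c_[q[:,0],q[:,1],np.ones(len(q))];print(np.linalg.lstsq(A,q[:,2],rcond=None)[0])
E
```

```text
t 7.35 box [ 0.1201 -0.0017  0.1968] [-3.138  0.014  2.861] Fbox 0.32 0.34 1.62
1936 [[-0.0218, -0.0089, 0.0662], [-0.0194, -0.0081, 0.0799], [0.0003, -0.0017, 0.0856], [0.0202, 0.0043, 0.0881], [0.0218, 0.005, 0.0899]]
[5.78409261e-05 6.32808460e-03 8.50081830e-02]
```

View pics/w3.png

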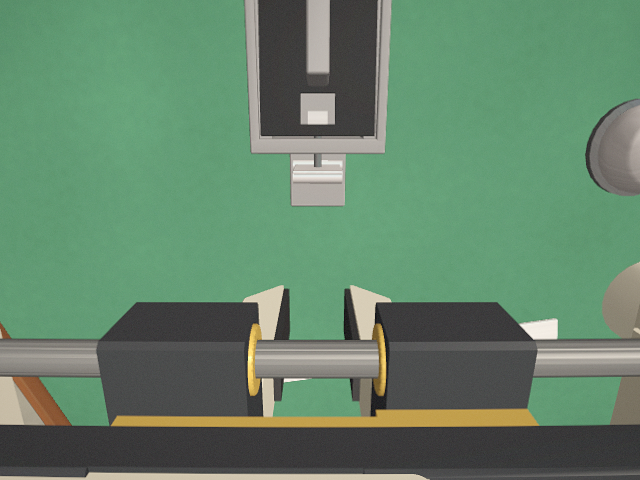

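The wrist view shows the cover sloped up, its grip partly cut at the top edge (318,40), and the tab sprung back at (318,175). I'll move partway for a full view.

Call:
send_rows(
  series=[
    [0.03,0,0,0,0,0,0.4],
    [0.03,0,0,0,0,0,0.4],
    [0,0,0,0,0,0,0.4],
    [0,0,0,0,0,0,0.4],
  ],
)

```text
time: 7.73
tool_pos: [0.5904, -0.241, 0.1855]
tool_rot: [3.141, -0.004, 2.86]
contact_force: [0.1, 0.3, 0.8]
opening: 0.052
```

```bash
python3 st.py
python3 - <<'E'
from m import *
c=cam('wrist','w4.png');P=world(c);ok=c['range_z']>0
c0=np.array([.5378,-.225]);y=-.281
B=boxpts(c0,y,P)
g=ok&(B[...,2]>.079)&(B[...,2]<.1)&(abs(B[...,0])<.045)&(abs(B[...,1])<.02)
q=B[g];print(len(q),np.percentile(q,[0,5,50,95,100],axis=0).round(4).tolist())
A=np.c_[q[:,0],q[:,1],np.ones(len(q))];print(np.linalg.lstsq(A,q[:,2],rcond=None)[0])
g=ok&(B[...,2]>.035)&(B[...,2]<.06)&(abs(B[...,0])<.05)&(abs(abs(B[...,1])-.025)<.01)
q=B[g];A=np.c_[q[:,0],q[:,1],np.ones(len(q))];print('plate',np.linalg.lstsq(A,q[:,2],rcond=None)[0])
E
```

```text
t 7.73 box [ 0.055  -0.0008  0.1855] [ 3.141 -0.004  2.86 ] Fbox -0.0 0.28 0.81
1911 [[-0.0302, -0.0088, 0.0799], [-0.0279, -0.0081, 0.0821], [-0.0059, -0.0019, 0.0851], [0.0163, 0.0042, 0.0879], [0.019, 0.0048, 0.0896]]
[0.11575264 0.00706992 0.08578653]
plate [0.11621528 0.00018999 0.04573453]
```

View pics/w4.png

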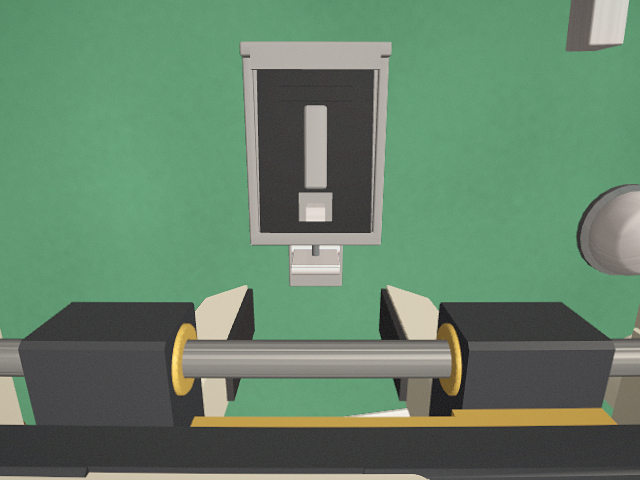

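Plate slope is 0.116 rad, with the grip top centre at x≈-0.006, y≈-0.002, z≈0.085. I'll move above it and descend with the jaws at about 50 mm.

Call:
send_rows(
  series=[
    [0.03,-0.001,0,0,0,0,0.45],
    [0.029,0,0,0,0,0,0.45],
    [0,0,0.03,0,0,0,0.45],
    [0,0,0.03,0,0,0,0.45],
    [0,0,0,0,0,0,0.45],
  ],
)

```text
time: 8.2
tool_pos: [0.5333, -0.2253, 0.1216]
tool_rot: [3.139, -0.009, 2.861]
contact_force: [-0.3, 0.2, -0.4]
opening: 0.0503
```

```bash
python3 st.py
```

```text
t 8.2 box [-0.0042 -0.0015  0.1216] [ 3.139 -0.009  2.861] Fbox -0.37 0.11 -0.42
```

Call:
send_rows(
  series=[
    [0,0,0.025,0,0,0,0.45],
    [0,0,0.025,0,0,0,0.45],
    [0,0,0.01,0,0,0,0.45],
    [0,0,0,0,0,0,0.45],
    [0,0,0,0,0,0,0.45],
  ],
)

```text
time: 8.62
tool_pos: [0.5363, -0.2268, 0.0673]
tool_rot: [3.142, 0.0, 2.861]
contact_force: [-0.2, -0.6, 0.3]
opening: 0.0503
```

```bash
python3 st.py
```

```text
t 8.62 box [-0.0009 -0.0022  0.0673] [3.142 0.    2.861] Fbox 0.01 -0.65 0.28
```

Call:
send_rows(
  series=[
    [0.003,0,0.008,0,0,0,0.45],
    [0,0,0.004,0,0,0,0.45],
    [0,0,0,0,0,0,0.45],
    [0,0,0,0,0,0,0.45],
  ],
)

```text
time: 8.95
tool_pos: [0.5327, -0.2257, 0.0551]
tool_rot: [-3.142, 0.0, 2.861]
contact_force: [0.6, 0.2, 1.0]
opening: 0.0504
```

```bash
python3 st.py
```

```text
t 8.95 box [-0.0047 -0.0021  0.0551] [-3.142  0.     2.861] Fbox 0.53 0.35 0.98
```

Call:
send_rows(
  series=[
    [0,0,0,0,0,0,0.7],
    [0,0,0,0,0,0,0.75],
    [0,0,0,0,0,0,0.8],
    [0,0,0,0,0,0,0.85],
    [0,0,0,0,0,0,1],
  ],
  newtons=15,
)

```text
time: 9.37
tool_pos: [0.5327, -0.2257, 0.0548]
tool_rot: [3.142, 0.0, 2.861]
contact_force: [-0.2, 0.0, -0.3]
opening: 0.0219
```

Call:
send_rows(
  series=[
    [0,0,0,0,0,0,1],
    [0,0,0,0,0,0,1],
    [0,0,0,0,0,0,1],
    [0,0,0,0,0,0,1],
    [0,0,0,0,0,0,1],
  ],
)

```text
time: 9.78
tool_pos: [0.5326, -0.2257, 0.0547]
tool_rot: [3.142, 0.0, 2.861]
contact_force: [-0.9, -0.6, 0.4]
opening: 0.0137
```

```bash
python3 st.py
```

```text
t 9.78 box [-0.0048 -0.0021  0.0547] [3.142 0.    2.861] Fbox -0.65 -0.84 0.45
```

Gripped at 13.7 mm opening. I'll draw it to box +x in small steps.

Call:
send_rows(
  series=[
    [-0.001,0,0,0,0,0,1],
    [-0.001,0,0,0,0,0,1],
    [-0.001,0,0,0,0,0,1],
    [0,0,0,0,0,0,1],
  ],
)

```text
time: 10.12
tool_pos: [0.5354, -0.2264, 0.0546]
tool_rot: [3.141, -0.001, 2.861]
contact_force: [-1.7, 0.4, 1.9]
opening: 0.0143
```

```bash
python3 st.py
```

```text
t 10.12 box [-0.0019 -0.002   0.0546] [ 3.141e+00 -1.000e-03  2.861e+00] Fbox -1.8 -0.07 1.91
```

Call:
send_rows(
  series=[
    [-0.001,0,0,0,0,0,1],
    [-0.001,0,0,0,0,0,1],
    [-0.001,0,0,0,0,0,1],
    [0,0,0,0,0,0,1],
  ],
)

```text
time: 10.45
tool_pos: [0.5387, -0.2274, 0.0547]
tool_rot: [3.142, 0.001, 2.861]
contact_force: [-1.3, 1.2, 1.0]
opening: 0.0136
```

```bash
python3 st.py
```

```text
t 10.45 box [ 0.0016 -0.0021  0.0547] [3.142e+00 1.000e-03 2.861e+00] Fbox -1.57 0.8 0.96
```

Call:
send_rows(
  series=[
    [-0.001,0,0,0,0,0,1],
    [-0.001,0,0,0,0,0,1],
    [-0.001,0,0,0,0,0,1],
    [0,0,0,0,0,0,1],
  ],
)

```text
time: 10.78
tool_pos: [0.5416, -0.2283, 0.0547]
tool_rot: [3.142, 0.0, 2.861]
contact_force: [-2.0, 0.9, 1.3]
opening: 0.0139
```

```bash
python3 st.py
```

```text
t 10.78 box [ 0.0045 -0.0021  0.0547] [3.142 0.    2.861] Fbox -2.18 0.3 1.32
```

```bash
python3 -c "
from h import *
cam('wrist','w5.png')"
```

```text
(no output)
```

View pics/w5.png

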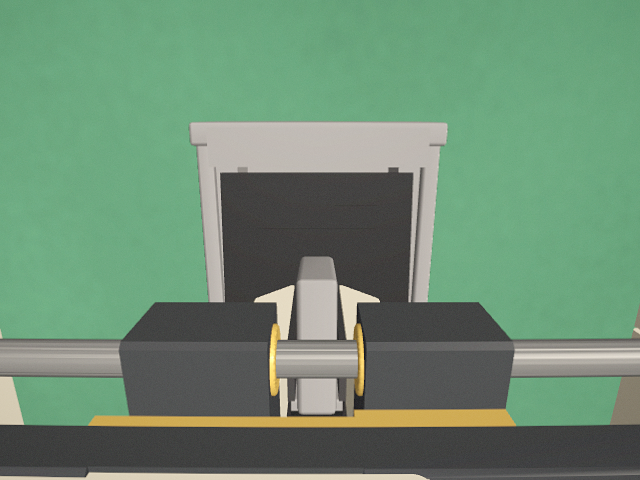

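The cover's rear edge (row 172) has come out past the lip edge (row 167). I'll draw a further 1.5 mm, then lift slowly.

Call:
send_rows(
  series=[
    [-0.001,0,0,0,0,0,1],
    [-0.0005,0,0,0,0,0,1],
    [0,0,-0.002,0,0,0,1],
    [0,0,-0.002,0,0,0,1],
    [0,0,0,0,0,0,1],
  ],
)

```text
time: 11.25
tool_pos: [0.5432, -0.2288, 0.0591]
tool_rot: [-3.142, 0.001, 2.861]
contact_force: [-0.0, 0.3, -1.6]
opening: 0.0139
```

```bash
python3 st.py
```

```text
t 11.25 box [ 0.0062 -0.0021  0.0591] [-3.142e+00  1.000e-03  2.861e+00] Fbox -0.12 0.3 -1.6
```

Call:
send_rows(
  series=[
    [0,0,-0.002,0,0,0,1],
    [0,0,-0.002,0,0,0,1],
    [0,0,-0.002,0,0,0,1],
    [0,0,0,0,0,0,1],
  ],
)

```text
time: 11.58
tool_pos: [0.543, -0.2287, 0.0652]
tool_rot: [-3.142, 0.001, 2.861]
contact_force: [0.6, -0.5, -1.4]
opening: 0.0138
```

```bash
python3 st.py;python3 -c "
from h import *
cam('wrist','w6.png')"
```

```text
t 11.58 box [ 0.006  -0.0021  0.0652] [-3.142e+00  1.000e-03  2.861e+00] Fbox 0.75 -0.29 -1.35
```

View pics/w6.png

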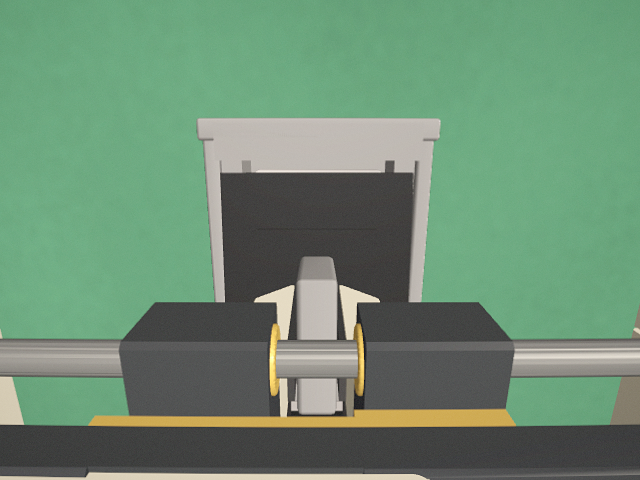

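The cover is clear of the lip and moves with the grip, and only its weight (~1.4 N) is felt. Continuing the lift.

Call:
send_rows(
  series=[
    [0,0,-0.008,0,0,0,1],
    [0,0,-0.015,0,0,0,1],
    [0,0,-0.02,0,0,0,1],
    [0,0,-0.02,0,0,0,1],
    [0,0,-0.02,0,0,0,1],
  ],
)

```text
time: 12.05
tool_pos: [0.5426, -0.2285, 0.1491]
tool_rot: [3.141, 0.0, 2.861]
contact_force: [0.4, 0.1, -1.8]
opening: 0.014
```

Call:
send_rows(
  series=[
    [0,0,-0.02,0,0,0,1],
    [0,0,-0.02,0,0,0,1],
    [0,0,-0.01,0,0,0,1],
    [0,0,0,0,0,0,1],
    [0,0,0,0,0,0,1],
  ],
)

```text
time: 12.47
tool_pos: [0.5426, -0.2285, 0.1977]
tool_rot: [-3.142, 0.0, 2.861]
contact_force: [-0.6, -0.2, -2.3]
opening: 0.0137
```

```bash
python3 st.py
python3 - <<'E'
from m import *
o=observe();p=o['tool_pos'];print(p)
c=cam('wrist','w7.png');P=world(c);ok=c['range_z']>0
c0=np.array([.5378,-.225]);y=-.281
B=boxpts(c0,y,P);v,u=np.mgrid[0:480,0:640]
g=ok&(v>185)&(v<290)&(u>235)&(u<290)|ok&(v>185)&(v<290)&(u>345)&(u<400)
g&=(B[...,2]>.1)
g&=(c['color'].max(2)<70)
q=B[g];A=np.c_[q[:,0],q[:,1],np.ones(len(q))];print(len(q),np.percentile(q,[5,95],axis=0).round(4).tolist(),'plate',np.linalg.lstsq(A,q[:,2],rcond=None)[0])
cam('scene','s7.png')
E
```

```text
t 12.47 box [ 0.0056 -0.002   0.1977] [-3.142  0.     2.861] Fbox -0.54 -0.37 -2.27
[ 0.54262549 -0.228519    0.19766594]
10452 [[-0.042, -0.0346, 0.1822], [-0.0027, 0.0306, 0.1873]] plate [0.11339654 0.00063405 0.18731925]
```

View pics/s7.png

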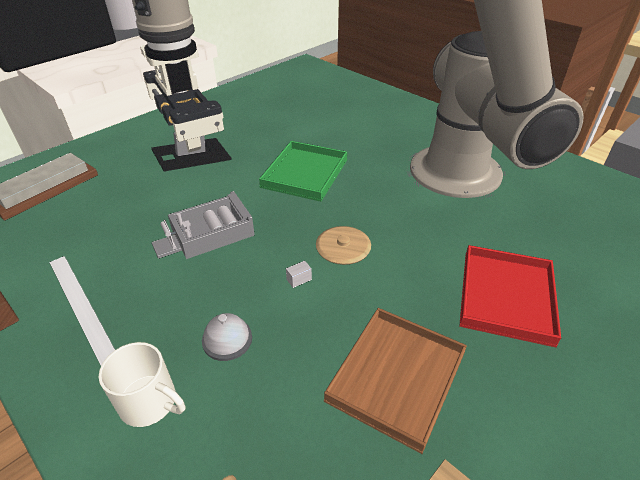

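View pics/w7.png

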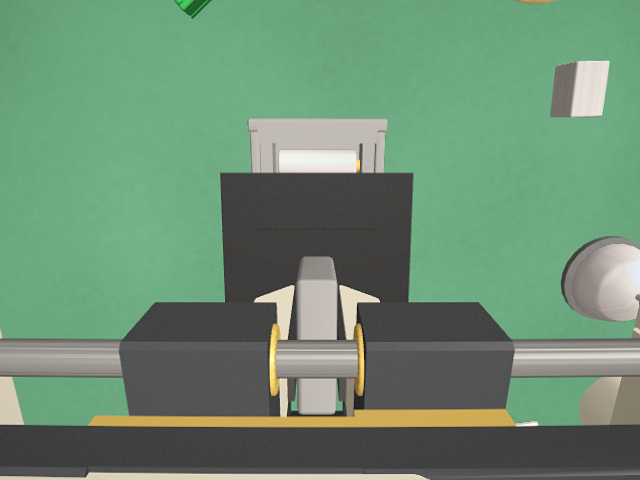

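Lifted clear: the box shows its batteries and the cover hangs at slope 0.113. I'll level the cover (tool y turn +0.113), then carry it toward the tray at (0.5385, 0.245), yaw 0.257.

Call:
send_rows(
  series=[
    [0,0,0,0,0.04,0,1],
    [0,0,0,0,0.073,0,1],
    [0.003,0.01,0,0,0,0,1],
    [0.0055,0.018,0,0,0,0,1],
    [0,0,0,0,0,0,1],
  ],
  newtons=20,
)

```text
time: 12.98
tool_pos: [0.542, -0.196, 0.1971]
tool_rot: [3.139, -0.115, 2.863]
contact_force: [1.4, 0.2, -1.1]
opening: 0.014
```

```bash
python3 st.py
cat > lev.py <<'E'
from m import *
c=cam('wrist');P=world(c);ok=c['range_z']>0
v,u=np.mgrid[0:480,0:640]
g=ok&(v>185)&(v<290)&((u>235)&(u<290)|(u>345)&(u<400))&(c['color'].max(2)<70)
q=P[g];A=np.c_[q[:,0],q[:,1],np.ones(len(q))];s=np.linalg.lstsq(A,q[:,2],rcond=None)[0];p=observe()['tool_pos']
print('slopes',s[:2].round(4),'plate under TCP',(s@[p[0],p[1],1]).round(4),'TCP',p.round(4),observe()['tool_rot'].round(3))
E
python3 lev.py
```

```text
t 12.98 box [-0.004   0.0291  0.1971] [ 3.139 -0.115  2.863] Fbox 1.32 0.6 -1.08
slopes [-0.0012  0.0032] plate under TCP 0.1874 TCP [ 0.5421 -0.1974  0.1975] [ 3.14  -0.114  2.863]
```

The cover is level (slopes <0.004). I'll carry it across.

Call:
send_rows(
  series=[
    [0.005,0.016,0,0,0,0,1],
    [0.009,0.029,0,0,0,0,1],
    [0.009,0.029,0,0,0,0,1],
    [0.009,0.029,0,0,0,0,1],
    [0.009,0.029,0,0,0,0,1],
  ],
)

```text
time: 13.45
tool_pos: [0.5392, -0.0596, 0.2031]
tool_rot: [3.141, -0.113, 2.86]
contact_force: [-0.1, -0.9, -1.9]
opening: 0.014
```

Call:
send_rows(
  series=[
    [0.009,0.029,0,0,0,0,1],
    [0.009,0.029,0,0,0,0,1],
    [0.009,0.029,0,0,0,0,1],
    [0.009,0.029,0,0,0,0,1],
    [0.009,0.029,0,0,0,0,1],
  ],
)

```text
time: 13.87
tool_pos: [0.5363, 0.0922, 0.2083]
tool_rot: [3.141, -0.113, 2.861]
contact_force: [0.8, -0.2, -2.0]
opening: 0.0141
```

Call:
send_rows(
  series=[
    [0.009,0.029,0,0,0,0,1],
    [0.009,0.029,0,0,0,0,1],
    [0.009,0.029,0,0,0,0,1],
    [0.006,0.019,0,0,0,0,1],
    [0,0,0,0,0,0,1],
  ],
)

```text
time: 14.28
tool_pos: [0.5338, 0.2055, 0.2119]
tool_rot: [3.14, -0.113, 2.865]
contact_force: [-1.3, -0.0, -1.0]
opening: 0.0136
```

```bash
python3 lev.py
```

```text
slopes [0.001  0.0025] plate under TCP 0.2022 TCP [0.534  0.2035 0.2118] [ 3.141 -0.113  2.864]
```

Call:
send_rows(
  series=[
    [0,0,0,0.0122,0,-0.107,1],
    [0,0,0,0.0122,0,-0.107,1],
    [0,0,0,0.0122,0,-0.107,1],
    [0,0,0,0.0122,0,-0.107,1],
    [0,0,0,0.0122,0,-0.107,1],
  ],
)

```text
time: 14.75
tool_pos: [0.5348, 0.2003, 0.2118]
tool_rot: [-3.141, -0.113, -2.88]
contact_force: [0.3, -0.2, -1.6]
opening: 0.014
```

Call:
send_rows(
  series=[
    [-0.005,0.019,0,0,0,0,1],
    [-0.006,0.02,0,0,0,0,1],
    [0,0,0,0,0,0,1],
    [0,0,0,0,0,0,1],
  ],
)

```text
time: 15.08
tool_pos: [0.5353, 0.2416, 0.2105]
tool_rot: [-3.141, -0.113, -2.884]
contact_force: [0.5, -0.0, -0.9]
opening: 0.0141
```

```bash
python3 lev.py;python3 -c "
from h import *
cam('wrist','w8.png');cam('top','t8.png')"
```

```text
slopes [ 0.0001 -0.0004] plate under TCP 0.2008 TCP [0.5354 0.241  0.2106] [-3.141 -0.114 -2.884]
```

View pics/w8.png

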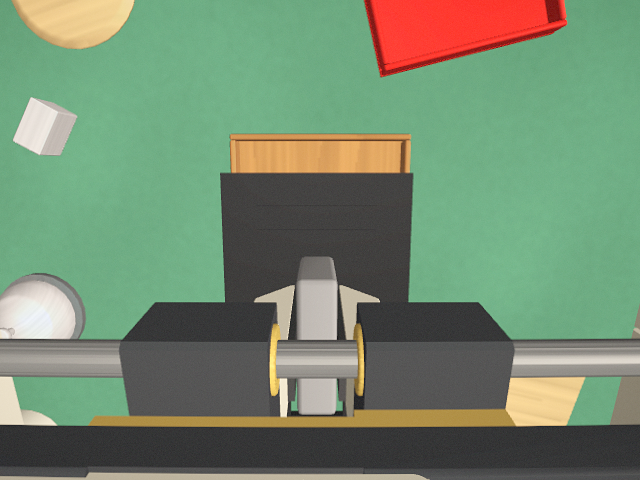

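View pics/t8.png

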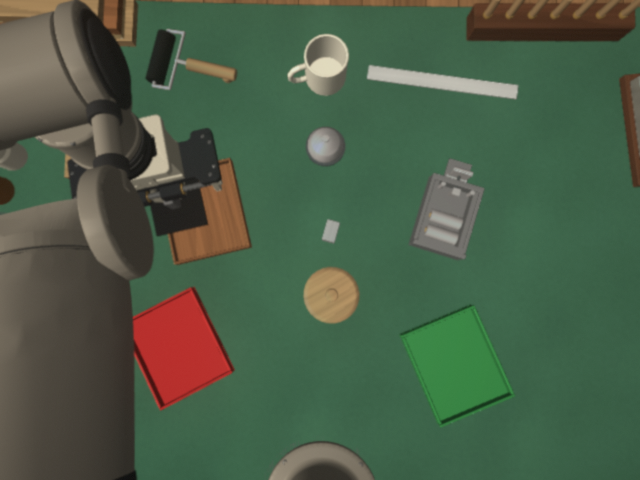

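Tray and cover are square to each other in the wrist view, the tray's near edge at row 135 and the cover at rows 173+. Going straight down.

Call:
send_rows(
  series=[
    [-0.0017,0,0.015,0,0,0,1],
    [-0.0034,0,0.03,0,0,0,1],
    [-0.0034,0,0.03,0,0,0,1],
    [-0.0034,0,0.03,0,0,0,1],
    [-0.0017,0,0.015,0,0,0,1],
  ],
)

```text
time: 15.65
tool_pos: [0.5339, 0.2402, 0.0866]
tool_rot: [-3.141, -0.118, -2.885]
contact_force: [-0.7, -0.3, -1.3]
opening: 0.014
```

Call:
send_rows(
  series=[
    [-0.0023,0,0.02,0,0,0,1],
    [-0.0023,0,0.02,0,0,0,1],
    [0,0,0,0,0,0,1],
    [0,0,0,0,0,0,1],
  ],
)

```text
time: 15.98
tool_pos: [0.5351, 0.241, 0.0494]
tool_rot: [-3.141, -0.115, -2.885]
contact_force: [-0.1, -0.1, -1.4]
opening: 0.0137
```

```bash
python3 lev.py;python3 -c "
from h import *
cam('wrist','w9.png')"
```

```text
slopes [-0.002  -0.0006] plate under TCP 0.0397 TCP [0.536  0.2414 0.0505] [-3.141 -0.113 -2.885]
```

View pics/w9.png

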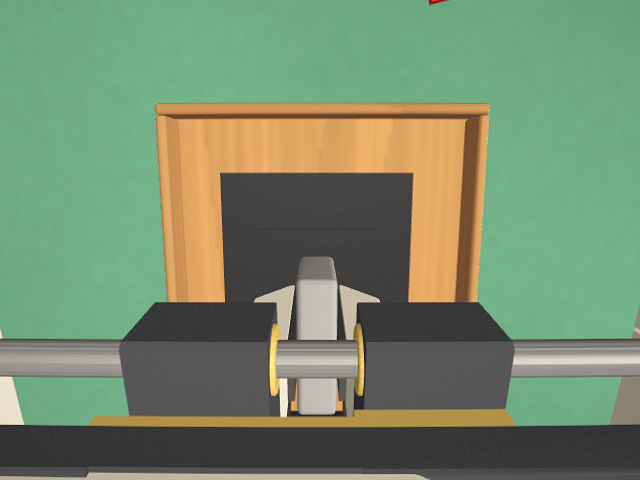

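The cover is centred sideways in the tray, plate top at about 0.040. Another 24 mm, then small steps to touch.

Call:
send_rows(
  series=[
    [-0.0009,0,0.008,0,0,0,1],
    [-0.0009,0,0.008,0,0,0,1],
    [-0.0009,0,0.008,0,0,0,1],
    [0,0,0,0,0,0,1],
    [0,0,0,0,0,0,1],
  ],
)

```text
time: 16.5
tool_pos: [0.535, 0.2418, 0.0249]
tool_rot: [-3.141, -0.115, -2.884]
contact_force: [-0.0, -0.6, -0.9]
opening: 0.0138
```

Call:
send_rows(
  series=[
    [-0.0002,0,0.002,0,0,0,1],
    [-0.0002,0,0.002,0,0,0,1],
    [0,0,0,0,0,0,1],
    [0,0,0,0,0,0,1],
  ],
)

```text
time: 16.83
tool_pos: [0.5355, 0.2419, 0.0217]
tool_rot: [-3.141, -0.113, -2.884]
contact_force: [-0.8, -0.2, -1.1]
opening: 0.0139
```

```bash
python3 lev.py
```

```text
slopes [0.0005 0.0007] plate under TCP 0.012 TCP [0.5356 0.2419 0.0218] [-3.141 -0.113 -2.884]
```

Call:
send_rows(
  series=[
    [-0.0001,0,0.001,0,0,0,1],
    [-0.0001,0,0.001,0,0,0,1],
    [0,0,0,0,0,0,1],
    [0,0,0,0,0,0,1],
  ],
)

```text
time: 17.22
tool_pos: [0.5354, 0.2419, 0.0196]
tool_rot: [-3.141, -0.113, -2.884]
contact_force: [1.0, 0.4, -1.7]
opening: 0.0136
```

Call:
send_rows(
  series=[
    [-0.0001,0,0.001,0,0,0,1],
    [0,0,0,0,0,0,1],
    [0,0,0,0,0,0,1],
  ],
)

```text
time: 17.47
tool_pos: [0.5354, 0.2419, 0.0186]
tool_rot: [-3.141, -0.113, -2.884]
contact_force: [-0.8, 0.3, -1.2]
opening: 0.014
```

```bash
python3 lev.py
```

```text
slopes [-0.0002  0.0001] plate under TCP 0.0089 TCP [0.5355 0.2419 0.0186] [-3.141 -0.113 -2.884]
```

Call:
send_rows(
  series=[
    [0,0,0.001,0,0,0,1],
    [0,0,0,0,0,0,1],
    [0,0,0,0,0,0,1],
  ],
)

```text
time: 17.77
tool_pos: [0.5353, 0.2418, 0.0176]
tool_rot: [-3.141, -0.113, -2.884]
contact_force: [0.2, 0.3, -1.2]
opening: 0.0139
```

Call:
send_rows(
  series=[
    [0,0,0.0005,0,0,0,1],
    [0,0,0,0,0,0,1],
    [0,0,0,0,0,0,1],
  ],
)

```text
time: 18.02
tool_pos: [0.5354, 0.2419, 0.0174]
tool_rot: [-3.141, -0.113, -2.884]
contact_force: [0.4, -0.1, 0.6]
opening: 0.0138
```

The vertical force flipped and the descent stopped, so the cover is on the floor. Releasing.

Call:
send_rows(
  series=[
    [0,0,0,0,0,0,0.8],
    [0,0,0,0,0,0,0.75],
    [0,0,0,0,0,0,0.7],
    [0,0,0,0,0,0,0.65],
    [0,0,0,0,0,0,0.6],
  ],
)

```text
time: 18.43
tool_pos: [0.5353, 0.2418, 0.0172]
tool_rot: [-3.141, -0.113, -2.884]
contact_force: [0.1, -0.3, -0.2]
opening: 0.0342
```

Call:
send_rows(
  series=[
    [0,0,0,0,0,0,0.6],
    [0,0,0,0,0,0,0.6],
    [0,0,-0.005,0,0,0,0.6],
    [0,0,-0.01,0,0,0,0.6],
    [0,0,-0.02,0,0,0,0.6],
  ],
)

```text
time: 18.85
tool_pos: [0.5378, 0.2425, 0.0511]
tool_rot: [-3.141, -0.117, -2.884]
contact_force: [0.8, 0.0, 0.8]
opening: 0.0368
```

Call:
send_rows(
  series=[
    [0,0,-0.03,0,0,0,0.6],
    [0,0,-0.04,0,0,0,0.6],
    [0,0,-0.04,0,0,0,0.6],
    [0,0,-0.02,0,0,0,0.6],
    [0,0,0,0,0,0,0.6],
  ],
)

```text
time: 19.27
tool_pos: [0.5562, 0.2475, 0.1882]
tool_rot: [3.141, -0.101, -2.884]
contact_force: [0.1, 0.2, 0.2]
opening: 0.0367
```

Call:
send_rows(
  series=[
    [-0.03,0,0,0,0,0,0.6],
    [-0.03,0,0,0,0,0,0.6],
    [-0.03,0,0,0,0,0,0.6],
    [0,0,0,0,0,0,0.6],
    [0,0,0,0,0,0,0.6],
  ],
)

```text
time: 19.68
tool_pos: [0.6398, 0.2692, 0.1687]
tool_rot: [-3.141, -0.116, -2.884]
contact_force: [-0.2, -0.3, -0.1]
opening: 0.0366
```

Run:
```python
from h import *
print(observe()['tool_pos'],observe()['contact_force'])
for n in ['wrist','scene']:
    c=cam(n,n+'10.png');P=world(c);ok=c['range_z']>0
    d=P[...,:2]-[.5385,.2453];co,s=np.cos(.257),np.sin(.257)
    X=d[...,0]*co+d[...,1]*s;Y=-d[...,0]*s+d[...,1]*co
    m=ok&(abs(X)<.085)&(abs(Y)<.07)&(c['color'].max(2)<75)&(P[...,2]<.05)
    q=P[m];print(n,m.sum(),'X',np.percentile(X[m],[1,99]),'Y',np.percentile(Y[m],[1,99]),'z',np.median(q[:,2]),
      np.linalg.lstsq(np.c_[q[:,:2],np.ones(len(q))],q[:,2],rcond=None)[0][:2])
    g=ok&(abs(X)<.05)&(abs(Y)<.04)&(P[...,2]>.044)&(P[...,2]<.06);print('griptop',X[g].mean(),Y[g].mean(),np.median(P[g][:,2]))
```

```text
[0.63979184 0.26919158 0.16871644] [-0.21154568 -0.25557878 -0.13390108]
wrist 14179 X [-0.05947822  0.05554028] Y [-0.04141847  0.0361556 ] z 0.007650399732215318 [-0.00131127  0.00034317]
griptop -0.0011118387708377085 -0.0023051620876260405 0.047463338015549306
scene 1852 X [-0.03525799  0.05795146] Y [-0.04202708  0.03704474] z 0.009079668725237355 [-0.00350785 -0.00077394]
griptop nan nan nan<stdin>:10: RuntimeWarning: Mean of empty slice.
  ret = ret.dtype.type(ret / rcount)
  return _methods._mean(a, axis=axis, dtype=dtype,
```

View pics/wrist10.png

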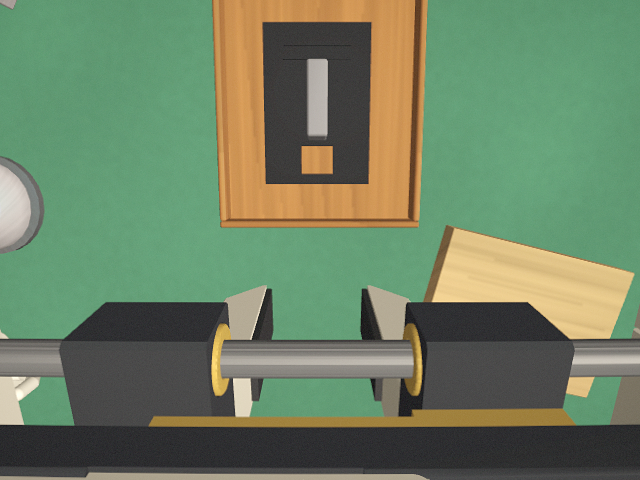

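View pics/scene10.png

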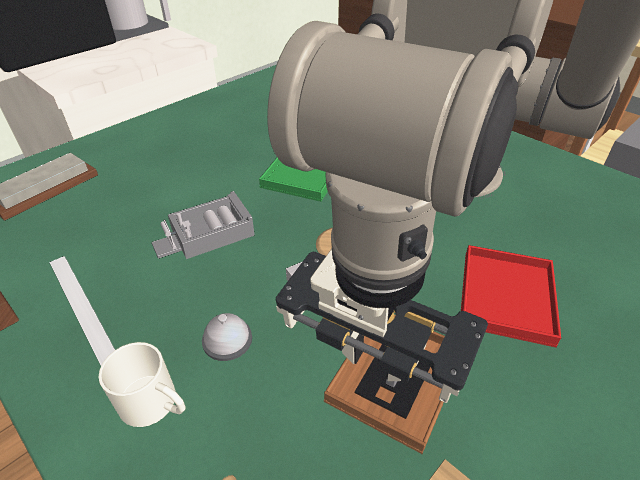

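The cover lies flat and centred in the wooden tray: wrist view (317,100), offset from tray centre about 2 mm in x and y, slope ≈0.001. The arm is clear and the other things are in place. Handing in.

```bash
python3 -c "
from cell import workorder
print(workorder.hand_in())"
```

```text
the job is handed in; nothing more can be done
None
```

The cover is off the box and lying flat, right way up and released in the wooden tray. I handed the job in at about 20 s; no verdict is reported.

- **Tab:** touch and the cameras put it about 8.5 mm farther in than nominal. Pressing it about 3 mm with no more than 6 N freed the cover, whose front rose from 40 to 51 mm. I then let the tab spring back.
- **Cover:** I gripped it by the upright block and drew it about 10.5 mm to box +x with about 2 N. I lifted it, levelled out its 0.113 rad slope in the air, and lowered it until the force showed it on the tray floor.
- **Last checks:** the cover's centre is within about 3 mm of the tray's centre. Its slope is under 0.004 rad and its grip top is at 47–49 mm, as it should be. The gripper is clear, with forces near zero.
- **Bystanders:** I checked them by eye only. Those in the last two pictures looked undisturbed, but the arm hid part of the view and I did not measure them again.
- **One gap:** in the last scene picture the arm hid the grip, so the grip-top check there gave no value. I relied on the wrist camera for it.

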